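# Wind the cassette carriage up to its stop

### The arm

A 6-joint arm with a two-finger parallel gripper is mounted at the origin on the work surface. World frame = base frame: x ahead of the robot, y to its left, z up, the work surface at z = 0. Lengths are in m, angles in rad, forces in N, time in s.
With the tool pointing down it reaches from about 0.4 to 0.825 m from the base axis. Payload 7 kg.
Tool frame: the origin (TCP) lies on the front face of the gripper's body, between the roots of the fingers; the fingertips stand 66 mm ahead of it and the grasp point (between the pads) lies 47 mm ahead of it (pinch_z is the distance from the TCP to the grasp point, in m); z points along the fingers, y is the line along which they close (so a half turn about z gives the same grasp; the last joint's range is limited). The gripper opens to 88 mm and grips with 3 to 60 N. Pads are 19 mm wide; open, the fingers measure 130 mm over their backs; the gripper's body (78 mm by 193 mm) begins 47 mm behind the grasp point.
Start: joints at [-0.837, 0.359, 0.012, 0, -1.224, -0.288], TCP at [0.291, -0.609, 0.292] pointing down, gripper open.
Joint ranges: [-3.07, 3.07], [-1.43, 2.12], [-1.02, 1.25], [-3.03, 1.67], [-3.05, -0], [-3.03, 3.03]. Speed limits (rad/s): [2.39, 2.39, 3.01, 3.14, 3.14, 3.14].

### API

Orientations are given as [roll, pitch, yaw] about the fixed x, y, z axes, in that order (R = Rz(yaw) Ry(pitch) Rx(roll)).
In Python, from workcell import * gives the robot as it stands.
- The arm moves only by the shell command python3 -m jog 'ROWS' [OPENING] [FORCE]. ROWS is a JSON object of lists of equal length, an entry for each row: "travel": the shift along the tool's x, y, z in units of 300 mm (1.0 is 300 mm), a list of three; "rot": the turn, a rotation vector about the tool's x, y, z in units of pi/2 rad (1.0 is pi/2 rad), a list of three. A call has 1 to 5 rows; each row is the pose to reach, as a shift and turn from the pose commanded when the call began, along the tool's axes at that moment; what a row does not reach only later rows make up. A row lasts 1/8 s, in which the tool goes at most 62.5 mm and 10.7 degrees, less where a joint would pass 70% of its speed; a pose out of reach is approached as far as the arm can. A call with a number of a shift or a turn outside -1 to 1 is refused whole. A call with a gripper value outside its range is refused whole. OPENING is the closure, from -1 (fully open) to 1 (shut), set as the call begins (- or left out, the last holds). The fingers move at their own pace and stop on an object; FORCE is the grip in N (left out, the last holds). Time passes only in rows, so rows that repeat a pose let the fingers close. It gives the time, the measured TCP pose, the force, the opening and the grip force at its end, in the units of the state.
- read_state(): the state, without advancing time (a new reading comes with each control period).
- snapshot(name): name is "side" or "top" or "wrist"; returns a dict with "color" (400x640x3 uint8, red, green, blue), "depth" (400x640 float32, m along the optical axis (not along the pixel's ray), 0 where there is no reading), "fx", "fy", "cx", "cy" (pixels), "extrinsics" (4x4, takes a point from world to camera coordinates); the wrist camera has in their place "T_tool_cam" (4x4, takes a point from camera to tool coordinates, whose origin is the TCP and whose axes are the flange's). Camera axes: x right, y down, z forward; pixel columns grow to the right and rows downward; lengths in m; the calibration is good to about 2 mm. The wrist camera is an equidistant fisheye: a pixel r from the principal point sees the ray r / f radians off the axis. A picture is of the moment at which its call begins: read the wrist's pose just before it.
- hand_in(): hands the job in; it is judged then, once.
Trained networks look in the newest picture that a camera, given by its name, has taken for a name from the list of things; names that differ only in an ending like _2 or _b are one class to them, and where a whole thing is asked for, a point or a joint stands for the part that bears it (a point fixed in the world has none). Each returns a list of dicts, best first, with "conf" (0 to 1); they miss things now and then, are a little off and sometimes report something else, mostly with a low value. They report only what shows in the picture. A call takes as long as a camera call.
- cut_out(camera, query): "mask" (400x640 bool, what is visible of it) and "xy" ([column, row] in pixels, amid what is visible of it).
The state is a dict: "time": time; "q": joint angles; "joint_velocities": joint speeds; "joint_torque": joint torques, N m; "eef_pos": TCP position; "orientation": TCP orientation; "contact_force": force on the tool from outside, world axes, zero at the start; "torque": the same for the moment, N m; "opening": finger opening in m; "gripper_force": force on a finger pad.
Only numpy, scipy, OpenCV 4.12 (cv2) and the standard library are available. Lean on these libraries where they do the work, as an engineer would, in place of code of your own. Each camera call takes 0.05 s, during which the arm holds its last target. There are 200 camera calls.

### The job

Wind the jig's handwheel clockwise by its red knob until the carriage with the cassette shell comes up against the yellow stop block, then let go. Move the carriage only with the wheel, not by pushing it, and leave the loose brass flywheel next to the jig where it lies.

Things in the scene. Friction and masses are not known exactly. Their poses are not given: they have to be found in the camera images.
- jig: Jig fixed to the bench: green base plate (x -50 to 50, y -70 to 255, 12 mm thick), grey pinion housing, spoked steel handwheel, two rods, yellow stop block. Origin: bench surface straight below the wheel's vertical axis; z up, y along the rods from wheel to stop. The stop's contact face is at y = 229 mm, its top at z = 48. Wheel: 112 mm across, rim top z = 62, hub top z = 66 mm.
- carriage: Aluminium carriage 80 x 104 mm with a grey cassette shell clipped on top, highest point 48 mm above the bench. Origin: middle of its leading face, 30 mm above the bench; axes as the jig's. Starts at y = 187 to 205 mm in the jig's frame, touches the stop at y = 229. Turning the wheel clockwise (seen from above) moves it along +y, 9.5 mm per radian; it stays where it is left.
- knob (a point): Centre (half-way up, 84 mm above the bench) of the handwheel's red knob: an upright cylinder 20 mm in diameter, from 62 to 106 mm above the bench, that spins freely on its own pin. It stands on the wheel's rim, 50 mm from the wheel's axis, and takes about 3 N to push round. Nothing else on the jig is higher than 66 mm.
- flywheel: Bystander: loose brass flywheel lying flat on the bench, 84 mm across, 14 mm thick at the rim, with a thin steel shaft standing up to 40 mm above the bench. Origin at the centre of its underside. It lies 165 to 210 mm from the handwheel's axis, on the side away from the carriage.

How it is judged:
At the end, for the whole second after the job is handed in: The carriage's leading face is at the yellow stop block (within 3 mm, about 18 degrees of the wheel) and at rest, and the handwheel has been let go (y of carriage in the frame of jig above 0.226 m and linear speed of carriage below 0.005 m/s); the robot touches nothing.
It fails at once if the robot pushes the carriage itself (more than 3 N) (contact force between any of the fingers, the arm and carriage above 3 N).
It fails at once if the brass flywheel is moved by more than 20 mm (distance of flywheel from where it was at the start of the episode above 0.02 m).
It also fails if it takes over 38 s, if anything falls off the work surface, if the arm or the gripper's body presses on something with over 40 N, if the wrist force passes 120 N, or if a joint passes its speed limit or range.

## Working session

There is one attempt and no reset: what is moved stays moved. The work goes in short steps, Python scripts to look and compute and a shell command to move; the robot and the scene stay as the last step left them, time stands still between calls to the robot, and variables do not carry over. Pictures are saved under pics/ and viewed, at most 10 in all, crops included, and the job is handed in when it is done.

```bash
mkdir -p pics
cat > h.py <<'E'
from workcell import *
import numpy as np, cv2
def world(s,mask):
    v,u=np.nonzero(mask&(s["depth"]>0)); z=s["depth"][v,u]
    p=np.c_[(u-s["cx"])*z/s["fx"],(v-s["cy"])*z/s["fy"],z,np.ones(len(z))]
    return (np.linalg.inv(s["extrinsics"])@p.T).T[:,:3]
E
python3 - <<'E'
from h import *
for c in ("top","side"):
    s=snapshot(c); cv2.imwrite(f"pics/{c}.png",s["color"][:,:,::-1])
    for n in ("jig","carriage","knob","flywheel"):
        for r in cut_out(c,n)[:2]:
            p=world(s,r["mask"]); print(c,n,round(r["conf"],2),np.round(r["xy"]),r["mask"].sum(),np.median(p,0).round(3),p.min(0).round(3),p.max(0).round(3))
st=read_state();print(st)
E
```

```text
top carriage 0.58 [327. 194.] 2161 [ 0.563 -0.053  0.044] [ 0.519 -0.228  0.009] [0.613 0.007 0.05 ]
top knob 0.69 [428. 180.] 154 [ 0.583 -0.244  0.103] [ 0.575 -0.273 -0.001] [ 0.595 -0.237  0.109]
top flywheel 0.77 [485. 175.] 1366 [ 0.609 -0.376  0.011] [ 0.569 -0.426 -0.004] [ 0.657 -0.335  0.041]
side jig 0.95 [330. 214.] 6510 [ 0.562 -0.05   0.037] [ 0.503 -0.363 -0.002] [0.69  0.063 0.107]
side carriage 0.96 [321. 216.] 2013 [ 0.562 -0.037  0.045] [ 0.512 -0.175 -0.001] [0.65  0.031 0.05 ]
side knob 0.76 [361. 144.] 218 [ 0.586 -0.24   0.087] [ 0.579 -0.393  0.009] [ 0.645 -0.234  0.107]
side flywheel 0.79 [374. 154.] 486 [ 0.602 -0.373  0.012] [ 0.557 -0.449 -0.001] [ 0.651 -0.231  0.076]
{'time': 0.5, 'q': array([-8.36834403e-01,  3.58641014e-01,  1.18707689e-02, -2.54709906e-05,
       -1.22411561e+00, -2.88085749e-01]), 'joint_velocities': array([ 8.89975194e-04,  1.37437162e-03, -6.61734060e-05, -9.42243684e-04,
       -1.21182779e-04,  1.16770057e-03]), 'joint_torque': array([ 8.29646015e-04, -5.81799603e+01,  2.93068027e+01,  6.99703082e+00,
        1.19322442e-02, -3.84122848e-05]), 'eef_pos': array([ 0.29105252, -0.60898259,  0.29211736]), 'orientation': array([ 3.14150001e+00, -2.46897399e-06, -2.69572513e+00]), 'contact_force': array([ 0.14290351, -0.59623848, -1.44493122]), 'torque': array([ 0.04390449, -0.04900851,  0.01588459]), 'gripper_force': 0.0, 'opening': 0.08746911858012944}
```

View pics/top.png

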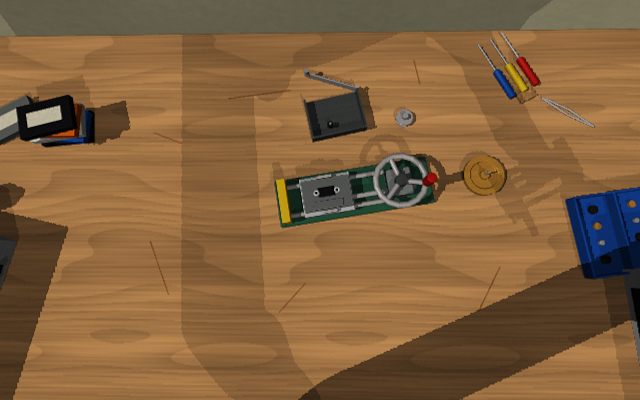

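The top view shows the wheel centred near (402,180), the knob at (431,179), the stop at (284,201) and the flywheel at (485,175). Next I fit the wheel and the carriage.

```bash
cat > m.py <<'E'
from h import *
from scipy.optimize import least_squares
def measure(c,knob=None):
    s=snapshot(c); al=np.ones(s["depth"].shape,bool); p=world(s,al); col=s["color"][s["depth"]>0].astype(int)
    near=(p[:,0]>.45)&(p[:,0]<.72)&(p[:,1]>-.32)&(p[:,1]<.08)
    p,col=p[near],col[near]
    grey=(col.max(1)-col.min(1))<40
    w=p[grey&(p[:,2]>.055)&(p[:,2]<.070)&(p[:,1]<-.1)]
    q=w[np.hypot(*(w[:,:2]-[.585,-.195]).T)>.03]
    f=lambda a:np.hypot(q[:,0]-a[0],q[:,1]-a[1])-.051
    a=least_squares(f,[.585,-.195],loss="soft_l1",f_scale=.003).x
    red=(col[:,0]>110)&(col[:,1]<70)&(col[:,2]<70)&(p[:,2]>.07)
    yel=(col[:,0]>140)&(col[:,1]>110)&(col[:,2]<70)&(p[:,2]>.042)&(p[:,2]<.054)
    cs=grey&(p[:,2]>.035)&(p[:,2]<.054)&(p[:,1]>-.13)
    k=p[red]; kt=k[k[:,2]>.098]
    print(c,"wheel",a.round(4),len(q),"rms",np.sqrt(np.mean(f(a)**2)).round(4),"knob",k.mean(0).round(4) if len(k) else None,"top",kt.mean(0).round(4) if len(kt) else None,len(kt))
    if yel.sum()<5: print("no yellow",yel.sum()); return
    y=p[yel][:,:2]; r=cv2.minAreaRect((y*1000).astype(np.float32)); print(" stop",r)
    b=cv2.boxPoints(r)/1000; e=sorted([b[1]-b[0],b[2]-b[1]],key=np.linalg.norm)[0]; e/=np.linalg.norm(e); e*=np.sign(e[1])
    l=(y-a)@e; cl=(p[cs][:,:2]-a)@e
    print(" dir",e.round(3),np.degrees(np.arctan2(e[1],e[0])).round(1),"to stop ctr dir",((y.mean(0)-a)/np.linalg.norm(y.mean(0)-a)).round(3),"stop y",np.percentile(l,[2,98]).round(4),"carriage y",np.percentile(cl,[1,50,99]).round(4),len(cl))
if __name__=="__main__":
    measure("top"); measure("side")
E
python3 m.py
```

```text
top wheel [ 0.5899 -0.1966] 957 rms 0.0061 knob [ 0.5857 -0.2467  0.1047] top [ 0.5857 -0.2467  0.1047] 74
 stop ((551.517822265625, 37.61233901977539), (88.68716430664062, 16.054786682128906), 9.40822982788086)
 dir [-0.163  0.987] 99.4 to stop ctr dir [-0.164  0.986] stop y [0.2297 0.2449] carriage y [0.1006 0.1488 0.1967] 1658
side wheel [ 0.5913 -0.1934] 623 rms 0.0063 knob [ 0.5847 -0.2405  0.0913] top [ 0.5857 -0.242   0.1037] 48
 stop ((553.5142211914062, 38.33515930175781), (89.35427856445312, 20.185483932495117), 9.073266983032227)
 dir [-0.158  0.987] 99.1 to stop ctr dir [-0.162  0.987] stop y [0.2275 0.2443] carriage y [0.0986 0.1573 0.196 ] 1419
```

View pics/side.png

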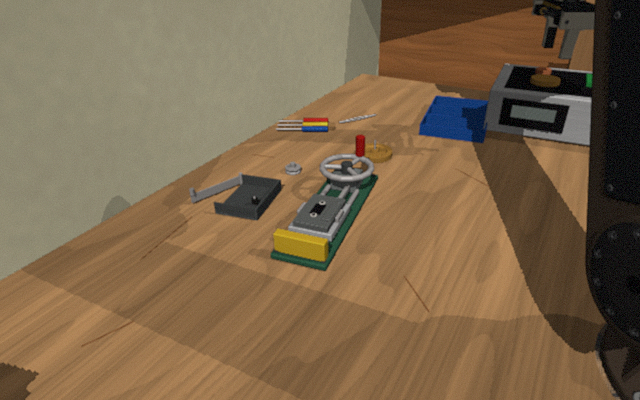

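```bash
python3 -m jog '{"travel":[[-0.17,0.08,0],[-0.35,0.165,0],[-0.53,0.25,0],[-0.704,0.335,0],[-0.704,0.335,0]],"rot":[[0,0,0],[0,0,0],[0,0,0],[0,0,0],[0,0,0]]}' -1 && python3 -m jog '{"travel":[[-0.17,0.08,0],[-0.35,0.165,0],[-0.53,0.25,0.1],[-0.704,0.335,0.22],[-0.704,0.335,0.22]],"rot":[[0,0,0],[0,0,0],[0,0,0],[0,0,0],[0,0,0]]}' -1
python3 - <<'E'
from h import *
st=read_state(); s=snapshot("wrist"); cv2.imwrite("pics/w1.png",s["color"][:,:,::-1])
from scipy.spatial.transform import Rotation as R
r=cut_out("wrist","knob")
M=R.from_euler("xyz",st["orientation"]).as_matrix()
print(st["time"],st["eef_pos"],st["orientation"])
for k in r[:2]:
    v,u=np.nonzero(k["mask"]&(s["depth"]>0)); d=s["depth"][v,u]
    x=(u-s["cx"])/s["fx"]; y=(v-s["cy"])/s["fy"]; th=np.hypot(x,y); t=np.tan(th)/np.maximum(th,1e-9)
    c=np.c_[x*t*d,y*t*d,d]; T=s["T_tool_cam"]; tp=c@T[:3,:3].T+T[:3,3]; w=tp@M.T+st["eef_pos"]
    top=w[:,2]>.1
    print(k["conf"],k["xy"],w.mean(0).round(4),w[top].mean(0).round(4),top.sum(),tp[top].mean(0).round(4), w[top].min(0).round(3),w[top].max(0).round(3))
E
```

```text
time: 1.23
eef_pos: [0.4406, -0.4245, 0.2926]
orientation: [-3.141, 0.001, -2.691]
contact_force: [-0.5, 0.2, 0.1]
opening: 0.0876
gripper_force: 0.0
time: 1.85
eef_pos: [0.5859, -0.2434, 0.2234]
orientation: [3.139, -0.003, -2.694]
contact_force: [-0.2, -0.2, 0.9]
opening: 0.0877
gripper_force: 0.0
1.85 [ 0.58590981 -0.2434219   0.22335017] [ 3.13911948e+00 -3.01146194e-03 -2.69354151e+00]
0.81 [311.9, 208.8] [ 0.5857 -0.2485  0.0987] [ 0.5874 -0.2478  0.1064] 566 [ 0.0002 -0.0049  0.117 ] [ 0.578 -0.257  0.1  ] [ 0.598 -0.238  0.109]
```

View pics/w1.png

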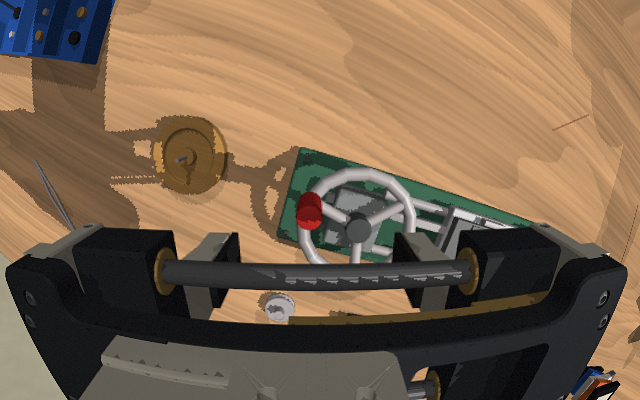

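The knob shows at (311,209), midway between the open fingers and about 4 mm off in tool y. I'll correct that, descend and grip.

```bash
python3 -m jog '{"travel":[[0,-0.013,0.1],[0,-0.013,0.2],[0,-0.013,0.27],[0,-0.013,0.3],[0,-0.013,0.3]],"rot":[[0,0,0],[0,0,0],[0,0,0],[0,0,0],[0,0,0]]}' -1 && python3 -m jog '{"travel":[[0,0,0],[0,0,0],[0,0,0],[0,0,0],[0,0,0]],"rot":[[0,0,0],[0,0,0],[0,0,0],[0,0,0],[0,0,0]]}' 1 15
python3 - <<'E'
import numpy as np
yaw=-2.6945; X=np.array([np.cos(yaw),np.sin(yaw)]); Y=np.array([np.sin(yaw),-np.cos(yaw)])
a0=np.degrees(np.arctan2(-.0505,-.0035))
P=lambda t:.05*np.array([np.cos(np.radians(t)),np.sin(np.radians(t))])
for c in range(6):
    b=a0-40*c; print(c,[[round(float((P(b-8*k)-P(b))@A/.3),3) for A in (X,Y)] for k in range(1,6)])
E
```

```text
time: 2.58
eef_pos: [0.5869, -0.2501, 0.1367]
orientation: [-3.141, 0.0, -2.697]
contact_force: [-0.2, 0.0, 0.8]
opening: 0.088
gripper_force: 0.0
time: 3.2
eef_pos: [0.5872, -0.249, 0.1362]
orientation: [-3.142, 0.0, -2.696]
contact_force: [0.1, 0.2, -0.2]
opening: 0.0431
gripper_force: 0.0
0 [[0.019, 0.013], [0.037, 0.028], [0.052, 0.046], [0.064, 0.066], [0.074, 0.087]]
1 [[0.007, 0.022], [0.01, 0.045], [0.01, 0.069], [0.007, 0.092], [0.001, 0.114]]
2 [[-0.009, 0.021], [-0.021, 0.041], [-0.036, 0.059], [-0.053, 0.075], [-0.073, 0.088]]
3 [[-0.021, 0.01], [-0.043, 0.018], [-0.066, 0.022], [-0.089, 0.023], [-0.112, 0.021]]
4 [[-0.023, -0.005], [-0.044, -0.014], [-0.064, -0.025], [-0.083, -0.04], [-0.099, -0.056]]
5 [[-0.014, -0.019], [-0.025, -0.039], [-0.033, -0.061], [-0.038, -0.084], [-0.04, -0.107]]
```

```bash
python3 -m jog '{"travel":[[0,0,0],[0,0,0],[0,0,0],[0,0,0]],"rot":[[0,0,0],[0,0,0],[0,0,0],[0,0,0]]}' 1 15 && python3 -m jog '{"travel":[[0.019,0.013,0],[0.037,0.028,0],[0.052,0.046,0],[0.064,0.066,0],[0.074,0.087,0]],"rot":[[0,0,0],[0,0,0],[0,0,0],[0,0,0],[0,0,0]]}'
```

```text
time: 3.7
eef_pos: [0.5871, -0.2489, 0.1361]
orientation: [3.141, 0.0, -2.696]
contact_force: [-0.5, 2.5, 0.9]
opening: 0.0197
gripper_force: 15.0
time: 4.32
eef_pos: [0.5564, -0.2346, 0.1362]
orientation: [-3.141, 0.002, -2.696]
contact_force: [6.7, 3.5, -5.5]
opening: 0.0199
gripper_force: 15.0
```

```bash
Z='x'; python3 -m jog '{"travel":[[0.007,0.022,0],[0.010,0.045,0],[0.010,0.069,0],[0.007,0.092,0],[0.001,0.114,0]],"rot":[[0,0,0],[0,0,0],[0,0,0],[0,0,0],[0,0,0]]}' && python3 -m jog '{"travel":[[-0.009,0.021,0],[-0.021,0.041,0],[-0.036,0.059,0],[-0.053,0.075,0],[-0.073,0.088,0]],"rot":[[0,0,0],[0,0,0],[0,0,0],[0,0,0],[0,0,0]]}'
python3 m.py
```

```text
time: 4.95
eef_pos: [0.5419, -0.2043, 0.1362]
orientation: [-3.14, 0.003, -2.696]
contact_force: [8.9, -2.6, -9.8]
opening: 0.0197
gripper_force: 15.0
time: 5.58
eef_pos: [0.5497, -0.1718, 0.1362]
orientation: [-3.14, 0.001, -2.696]
contact_force: [4.7, -6.2, -6.2]
opening: 0.0196
gripper_force: 15.0
top wheel [ 0.585 -0.195] 0 rms nan knob None top None 0
no yellow 0
side wheel [ 0.5907 -0.195 ] 454 rms 0.0061 knob None top None 0
 stop ((553.6757202148438, 38.328155517578125), (89.30196380615234, 19.966493606567383), 8.929540634155273)
 dir [-0.155  0.988] 98.9 to stop ctr dir [-0.16   0.987] stop y [0.2279 0.2453] carriage y [0.1193 0.1753 0.2161] 1436
  return _methods._mean(a, axis=axis, dtype=dtype,
  ret = ret.dtype.type(ret / rcount)
```

```bash
python3 -m jog '{"travel":[[-0.021,0.010,0],[-0.043,0.018,0],[-0.066,0.022,0],[-0.089,0.023,0],[-0.112,0.021,0]],"rot":[[0,0,0],[0,0,0],[0,0,0],[0,0,0],[0,0,0]]}' && python3 -m jog '{"travel":[[-0.023,-0.005,0],[-0.044,-0.014,0],[-0.064,-0.025,0],[-0.064,-0.025,0]],"rot":[[0,0,0],[0,0,0],[0,0,0],[0,0,0]]}'
python3 - <<'E'
from m import *
measure("side")
E
```

```text
time: 6.3
eef_pos: [0.576, -0.1515, 0.1361]
orientation: [3.142, -0.002, -2.696]
contact_force: [-1.1, -5.6, -0.3]
opening: 0.0197
gripper_force: 15.0
time: 6.8
eef_pos: [0.5952, -0.1459, 0.1359]
orientation: [3.135, -0.002, -2.697]
contact_force: [-11.4, 19.2, 12.2]
opening: 0.0197
gripper_force: 15.0
side wheel [ 0.5936 -0.193 ] 428 rms 0.0037 knob [ 0.6454 -0.1608  0.1592] top [ 0.6454 -0.1608  0.1592] 3
 stop ((553.498046875, 38.939430236816406), (89.08867645263672, 19.19243621826172), 8.837011337280273)
 dir [-0.154  0.988] 98.8 to stop ctr dir [-0.172  0.985] stop y [0.227  0.2441] carriage y [0.1254 0.1781 0.2211] 1351
```

```bash
python3 -m jog '{"travel":[[-0.009,-0.008,0],[-0.018,-0.016,0],[-0.018,-0.016,0],[-0.018,-0.016,0]],"rot":[[0,0,0],[0,0,0],[0,0,0],[0,0,0]]}'
python3 - <<'E'
from m import *
s=snapshot("side"); cv2.imwrite("pics/s2.png",cv2.resize(s["color"][130:280,230:430,::-1],None,fx=4,fy=4))
E
```

```text
time: 7.35
eef_pos: [0.6051, -0.1513, 0.1365]
orientation: [-3.141, 0.002, -2.696]
contact_force: [1.6, 0.4, 0.9]
opening: 0.0005
gripper_force: 1.2
```

View pics/s2.png

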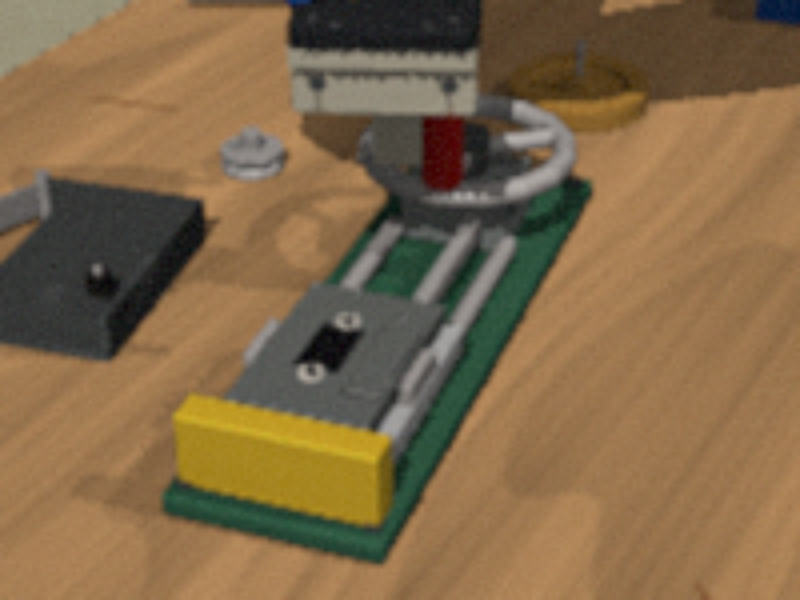

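The picture shows the knob (440,150 in the crop) out of the closed fingers. The shell's leading edge is right behind the yellow block (300,425), so the knob probably slipped out because the carriage hit the stop. I'll raise the arm and check.

```bash
python3 -m jog '{"travel":[[0,0,-0.1],[0,0,-0.25],[0.1,0.02,-0.35],[0.25,0.05,-0.4],[0.4,0.08,-0.4]],"rot":[[0,0,0],[0,0,0],[0,0,0],[0,0,0],[0,0,0]]}' && python3 -m jog '{"travel":[[0.2,0,0],[0.4,0,0],[0.6,0,0],[0.6,0,0]],"rot":[[0,0,0],[0,0,0],[0,0,0],[0,0,0]]}' -1
python3 - <<'E'
from m import *
measure("top");measure("side")
s=snapshot("top"); cv2.imwrite("pics/t3.png",cv2.resize(s["color"][130:250,260:460,::-1],None,fx=4,fy=4))
E
```

```text
time: 8.02
eef_pos: [0.4843, -0.1821, 0.2571]
orientation: [-3.141, 0.001, -2.696]
contact_force: [-0.2, -1.2, 0.4]
opening: 0.0006
gripper_force: 0.0
time: 8.52
eef_pos: [0.3192, -0.2599, 0.2561]
orientation: [3.141, -0.0, -2.7]
contact_force: [-0.5, -0.1, 0.1]
opening: 0.0352
gripper_force: 0.0
top wheel [ 0.5897 -0.1956] 923 rms 0.0059 knob [ 0.5761 -0.1485  0.1043] top [ 0.5761 -0.1485  0.1043] 72
 stop ((551.6015014648438, 37.55622863769531), (89.07267761230469, 16.689165115356445), 9.518749237060547)
 dir [-0.165  0.986] 99.5 to stop ctr dir [-0.163  0.987] stop y [0.2282 0.244 ] carriage y [0.1258 0.174  0.2217] 1642
side wheel [ 0.592  -0.1928] 549 rms 0.0047 knob [ 0.5758 -0.1428  0.0926] top [ 0.5762 -0.1447  0.104 ] 54
 stop ((553.3710327148438, 39.299598693847656), (88.92039489746094, 18.209869384765625), 8.974388122558594)
 dir [-0.156  0.988] 99.0 to stop ctr dir [-0.167  0.986] stop y [0.227  0.2437] carriage y [0.1234 0.1768 0.2197] 1368
```

View pics/t3.png

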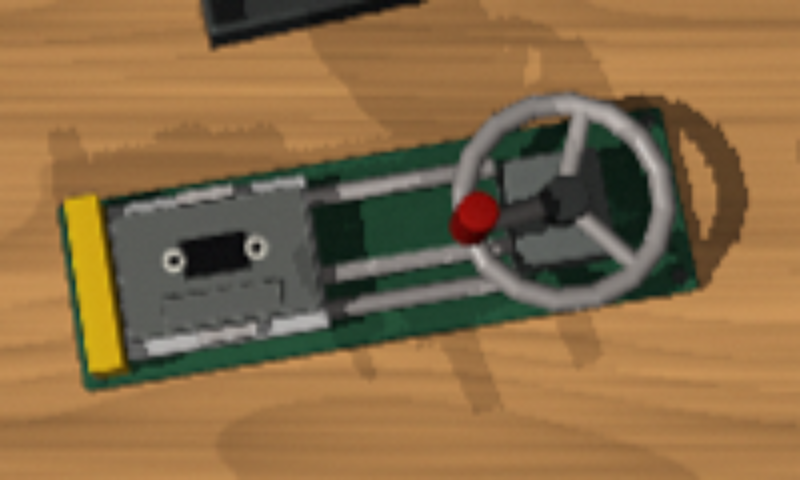

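The carriage face is still about 3 mm (±2) short of the stop, and the knob stands at about 106°. The closed fingers' side face happens to point along the tangent, so I'll push the knob on with that face.

```bash
python3 -m jog '{"travel":[[-0.2,-0.01,0],[-0.4,-0.02,0],[-0.6,-0.03,0],[-0.8,-0.03,0],[-0.82,-0.03,0]],"rot":[[0,0,0],[0,0,0],[0,0,0],[0,0,0],[0,0,0]]}' 1 30 && python3 -m jog '{"travel":[[0,0,0],[0,0,0],[0,0,0.15],[0,0,0.3],[0,0,0.4]],"rot":[[0,0,0],[0,0,0],[0,0,0],[0,0,0],[0,0,0]]}' && python3 -m jog '{"travel":[[0,0,0],[-0.01,0,0],[-0.02,0,0],[-0.02,0,0]],"rot":[[0,0,0],[0,0,0],[0,0,0],[0,0,0]]}'
```

```text
time: 9.3
eef_pos: [0.5528, -0.1587, 0.2544]
orientation: [3.141, -0.002, -2.692]
contact_force: [-1.0, -0.5, 0.2]
opening: 0.0084
gripper_force: 0.0
time: 9.93
eef_pos: [0.5475, -0.1618, 0.135]
orientation: [3.141, -0.001, -2.697]
contact_force: [0.2, 0.1, 0.8]
opening: 0.0003
gripper_force: 0.0
time: 10.42
eef_pos: [0.5553, -0.1585, 0.1374]
orientation: [-3.141, 0.002, -2.696]
contact_force: [-0.6, 0.9, 0.5]
opening: 0.0005
gripper_force: 0.0
```

```bash
for i in 1; do python3 -m jog '{"travel":[[-0.01,0,0],[-0.02,0,0],[-0.02,0,0]],"rot":[[0,0,0],[0,0,0],[0,0,0]]}'; done; python3 -m jog '{"travel":[[-0.01,0,0],[-0.015,-0.003,0],[-0.015,-0.003,0]],"rot":[[0,0,0],[0,0,0],[0,0,0]]}'
```

```text
time: 10.8
eef_pos: [0.56, -0.156, 0.1361]
orientation: [3.142, -0.0, -2.696]
contact_force: [-1.0, 0.1, 0.9]
opening: 0.0002
gripper_force: 0.5
time: 11.18
eef_pos: [0.5645, -0.1549, 0.1361]
orientation: [3.142, -0.0, -2.696]
contact_force: [-1.2, -1.8, 1.4]
opening: 0.0005
gripper_force: 0.9
```

```bash
python3 -m jog '{"travel":[[-0.008,-0.003,0],[-0.016,-0.006,0],[-0.016,-0.006,0]],"rot":[[0,0,0],[0,0,0],[0,0,0]]}'; python3 -m jog '{"travel":[[-0.008,-0.003,0],[-0.016,-0.006,0],[-0.016,-0.006,0]],"rot":[[0,0,0],[0,0,0],[0,0,0]]}'
```

```text
time: 11.55
eef_pos: [0.568, -0.1553, 0.136]
orientation: [3.141, -0.004, -2.696]
contact_force: [-6.3, -6.0, 5.3]
opening: 0.0007
gripper_force: 4.5
time: 11.92
eef_pos: [0.5707, -0.1562, 0.1358]
orientation: [3.14, -0.009, -2.697]
contact_force: [-14.8, -11.8, 9.5]
opening: 0.0001
gripper_force: 8.9
```

The force has risen to about 19 N against 3 N for winding, so the carriage is at the stop. I'll back off and verify.

```bash
python3 -m jog '{"travel":[[0.02,0,0],[0.06,0,0],[0.12,0,0],[0.12,0,-0.15],[0.12,0,-0.3]],"rot":[[0,0,0],[0,0,0],[0,0,0],[0,0,0],[0,0,0]]}' && python3 -m jog '{"travel":[[0.2,0,-0.1],[0.4,0,-0.1],[0.6,0,-0.1],[0.6,0,-0.1]],"rot":[[0,0,0],[0,0,0],[0,0,0],[0,0,0]]}'
python3 - <<'E'
from m import *
measure("top");measure("side")
s=snapshot("top"); cv2.imwrite("pics/t4.png",cv2.resize(s["color"][130:250,260:460,::-1],None,fx=4,fy=4))
E
```

```text
time: 12.55
eef_pos: [0.5412, -0.1697, 0.2269]
orientation: [3.141, -0.001, -2.696]
contact_force: [1.9, -1.1, 0.1]
opening: 0.0007
gripper_force: 0.0
time: 13.05
eef_pos: [0.3758, -0.2479, 0.2565]
orientation: [-3.141, 0.001, -2.698]
contact_force: [-0.2, 0.5, -0.4]
opening: 0.0003
gripper_force: 0.0
top wheel [ 0.5898 -0.1955] 931 rms 0.006 knob [ 0.5833 -0.1459  0.1019] top [ 0.5837 -0.1468  0.1044] 80
 stop ((551.410888671875, 37.46574401855469), (89.5251235961914, 17.208263397216797), 9.263739585876465)
 dir [-0.161  0.987] 99.3 to stop ctr dir [-0.165  0.986] stop y [0.2278 0.2443] carriage y [0.1271 0.175  0.2231] 1654
side wheel [ 0.5927 -0.1928] 534 rms 0.0037 knob [ 0.5834 -0.1408  0.0929] top [ 0.5839 -0.1422  0.1039] 53
 stop ((553.4400024414062, 39.51586151123047), (88.92972564697266, 18.841049194335938), 9.461793899536133)
 dir [-0.164  0.986] 99.5 to stop ctr dir [-0.17   0.985] stop y [0.2269 0.244 ] carriage y [0.1252 0.1775 0.2205] 1352
```

View pics/t4.png

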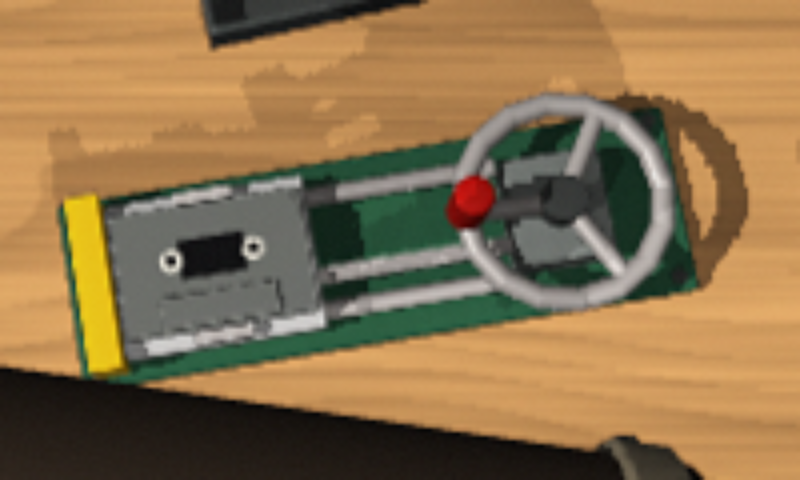

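The knob has moved on 9° and the carriage now sits against the yellow block (105–125, 200–360 in the crop). One more push will confirm that neither moves any further.

```bash
python3 -m jog '{"travel":[[-0.2,0,0],[-0.4,0,0],[-0.6,0,0],[-0.6,0,0.2],[-0.6,0,0.4]],"rot":[[0,0,0],[0,0,0],[0,0,0],[0,0,0],[0,0,0]]}' && python3 -m jog '{"travel":[[0,0,0],[-0.06,0,0],[-0.1,0,0],[-0.11,0,0],[-0.12,0,0]],"rot":[[0,0,0],[0,0,0],[0,0,0],[0,0,0],[0,0,0]]}' && python3 -m jog '{"travel":[[-0.008,-0.003,0],[-0.016,-0.006,0],[-0.016,-0.006,0]],"rot":[[0,0,0],[0,0,0],[0,0,0]]}'
python3 -m jog '{"travel":[[0.02,0,0],[0.06,0,0],[0.12,0,0],[0.12,0,-0.15],[0.12,0,-0.3]],"rot":[[0,0,0],[0,0,0],[0,0,0],[0,0,0],[0,0,0]]}' && python3 -m jog '{"travel":[[0.2,0,-0.1],[0.4,0,-0.1],[0.6,0,-0.1],[0.6,0,-0.1]],"rot":[[0,0,0],[0,0,0],[0,0,0],[0,0,0]]}'
python3 - <<'E'
from m import *
measure("top");measure("side")
E
```

```text
time: 13.82
eef_pos: [0.5439, -0.168, 0.1342]
orientation: [-3.141, 0.001, -2.693]
contact_force: [1.1, 0.0, -0.8]
opening: 0.0004
gripper_force: 0.0
time: 14.45
eef_pos: [0.5711, -0.156, 0.1382]
orientation: [3.141, -0.008, -2.696]
contact_force: [-20.3, -14.8, 16.2]
opening: 0.0003
gripper_force: 12.4
time: 14.82
eef_pos: [0.5727, -0.1564, 0.1381]
orientation: [3.138, -0.014, -2.697]
contact_force: [-26.6, -12.0, 22.7]
opening: 0.0002
gripper_force: 15.7
time: 15.45
eef_pos: [0.547, -0.1692, 0.2277]
orientation: [-3.141, 0.0, -2.696]
contact_force: [1.4, -0.8, 0.4]
opening: 0.0003
gripper_force: 0.0
time: 15.95
eef_pos: [0.3816, -0.2475, 0.2572]
orientation: [-3.141, 0.002, -2.698]
contact_force: [0.6, -0.1, 1.0]
opening: 0.0002
gripper_force: 0.0
top wheel [ 0.5898 -0.1955] 930 rms 0.0061 knob [ 0.5832 -0.1459  0.1022] top [ 0.5837 -0.1469  0.1046] 79
 stop ((552.0499877929688, 37.53031921386719), (88.0123291015625, 17.50106430053711), 9.275144577026367)
 dir [-0.161  0.987] 99.3 to stop ctr dir [-0.16   0.987] stop y [0.2277 0.2442] carriage y [0.1269 0.1751 0.2231] 1657
side wheel [ 0.5928 -0.193 ] 528 rms 0.0038 knob [ 0.5835 -0.1411  0.0925] top [ 0.5844 -0.143   0.1039] 49
 stop ((553.3391723632812, 39.21778106689453), (88.78485870361328, 18.94550132751465), 8.01365852355957)
 dir [-0.139  0.99 ] 98.0 to stop ctr dir [-0.17   0.985] stop y [0.2272 0.2441] carriage y [0.1251 0.1773 0.2209] 1345
```

The knob stayed at the same spot under a push of about 29 N, so the carriage is hard against the stop.

```bash
python3 -c "
from workcell import *
print(hand_in())"
```

```text
the job is handed in; nothing more can be done
None
```

I wound the carriage up against the yellow stop using only the wheel's knob, left the wheel free and the flywheel untouched, and handed the job in at about 16 s; hand-in returned no verdict.

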